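# Lay out the hearing-aid cleaning place

## Robot

A 6-joint arm with a two-finger parallel gripper is mounted at the origin on the work surface. World frame = base frame: x ahead of the robot, y to its left, z up, the work surface at z = 0. Lengths are in m, angles in rad, forces in N, time in s.
With the tool pointing down it reaches from about 0.3 to 0.825 m from the base axis. Payload 5.4 kg.
Tool frame: the origin (TCP) lies at the very end of the fingers, on their centre line; the grasp point (between the pads) lies 19 mm behind it; z points along the fingers, x is the direction in which the jaws open and shut, and the axes are right-handed (so a half turn about z gives the same grasp; the last joint's range is limited). The gripper opens to 92 mm and grips with 3 to 60 N. Pads are 20 mm wide; open, the fingers measure 128 mm over their backs; the gripper's body (75 mm by 189 mm) begins 69 mm behind the grasp point.
Start: joints at [-1.406, 0.158, 1.597, -0, 1.386, -0.21], TCP at [0.21, -0.535, 0.215] pointing down, gripper open.
Joint ranges: [-2.91, 2.91], [-0.94, 2.29], [0.18, 2.7], [-1.29, 4.43], [0.17, 2.64], [-3, 3]. Speed limits (rad/s): [2.57, 2.57, 3.14, 3.14, 3.14, 3.14].

## Interface

Orientations are given as a rotation vector (axis times angle).
In Python, from workcell import bot gives the robot as it stands. Calls block until the motion is done:
- bot.goto(position, orientation): joint-space move of the TCP to a pose.
- bot.line_to(position, rot=None, max_speed=0.15): straight line of the TCP; rot=None keeps the orientation; max_speed is the mean speed in m/s.
- bot.set_joints(angles): joint-space move.
- bot.set_gripper(opening, newtons=None): opening from 0.0 (shut) to 1.0 (fully open); newtons is the grip in N (None keeps the last); returns when the fingers have stopped.
- bot.hold(seconds).
- bot.inverse_kinematics(position, orientation): joint angles nearest the present ones, or None.
- bot.read_camera(name): name is "scene" or "top" or "wrist"; returns a dict with "pixels" (384x512x3 uint8, blue, green, red), "fx", "fy", "cx", "cy" (pixels), "R" (3x3) and "t" (3): a world point X has camera coordinates R X + t. Camera axes: x right, y down, z forward; pixel columns grow to the right and rows downward; lengths in m; the calibration is good to about 2 mm. A picture is of the moment at which its call begins. There is no depth.
A pose or a line that the arm cannot do raises bot.MotionError and nothing moves.
- bot.job_done(): hands the job in, once; it reports no verdict.
Readings, each from a call of its own:
- bot.current_clock(): time.
- bot.current_joints(): joint angles.
- bot.current_joint_vel(): joint speeds.
- bot.current_effort(): joint torques, N m.
- bot.current_ee_pos(): TCP position.
- bot.current_tool_rot(): TCP orientation.
- bot.current_contact_force(): force on the tool from outside, world axes, zero at the start.
- bot.current_ft_torque(): the same for the moment, N m.
- bot.current_opening(): opening from 0.0 (shut) to 1.0 (fully open).
Only numpy, scipy, OpenCV 4.12 (cv2) and the standard library are available. Lean on these libraries where they do the work, as an engineer would, in place of code of your own. Each camera call takes 0.05 s, during which the arm holds its last target. There are 200 camera calls.

## Task

Lay out the cleaning place on the dark service mat with the five washed things from the metal tray, as seen from the robot's side: the glass dish on the ring in the middle with its lid on, the aid case lying to the left of the dish with a short end towards it, the magnifier lying to the right with its lens level with the dish and its handle pointing straight back to the robot's side, and the drying pot standing directly behind the dish. Leave a gap of about 3 cm between the dish and each of its neighbours, keep everything square to the mat and do not let the glass drop. Leave the case rack, the headband and the bottle where they are.

Things in the scene. Friction and masses are not known exactly. Their poses are not given: they have to be found in the camera images.
- mat: Fixed slate-grey silicone service mat, 240 (x) by 300 (y) mm, its top 3 mm above the counter; a pale ring 67 mm across marks its middle. Origin at the centre of its underside; +x points away from the robot (behind), +y to the robot's left. Turned up to 0.15 rad; it lies left or right on the counter, the tray on the other side.
- tray: Fixed metal drying tray, 240 (x) by 330 (y) mm, its floor 3 mm above the counter, its rim 12 mm above the counter and 3 mm thick. All five things to be laid out stand on its floor at the start. Origin at the centre of its underside.
- dish_center (a point): Small open round clear-glass cleaning dish, 58 mm outer diameter, 30 mm high, wall 4 mm (mouth 50 mm across), straight sides. The point is its centre, half-way up (15 mm above its underside); z is up.
- lid_center (a point): Clear-glass lid of the dish, 26 mm high: a disc 58 mm across, 4 mm thick; below it a plug 45 mm across, 4 mm deep, that drops into the dish's mouth (it stands on the plug at the start); above it a chrome knob 16 mm across, 18 mm high. The point is on its axis, 13 mm above the plug's underside, 5 mm above the disc, 13 mm below the knob's top. Seated, it is 39 mm above the dish's underside.
- case_center (a point): Hard plum plastic aid case (clamshell, shut) on the tray: 62 mm along its x, 44 mm along its y, 26 mm high, rounded edges. The point is its centre, half-way up (13 mm above its underside); z is up. (Like cases stand in the chrome rack; those are not to be used.)
- pot_center (a point): Drying pot: white plastic cylinder with a ribbed screw cap, 42 mm diameter (44 over the ribs), 48 mm high. The point is its centre, half-way up (24 mm above its underside); z is up.
- magnifier_lens (a point): Pewter hand magnifier lying flat: round lens frame 58 mm across and 9 mm thick, and a straight round handle 14 mm thick. The point is the centre of the lens, half-way up the frame (4.5 mm above the underside); x points from the handle to the lens, z is up. The handle's axis is 7 mm above the underside; the handle runs from 39 mm to 107 mm from the point along -x; grip it about 53 mm from the point.
- rack: Bystander: chrome wire rack, 220 (along y) by 90 by 90 mm high, with angled rungs and three aid cases in it; loose, beyond the mat and tray. Origin at the centre of its underside.
- headband: Bystander: black audiometer headband with two ear cups lying on the counter, about 180 by 180 mm, 64 mm high; loose, beyond the mat or the tray. Origin on the counter midway between the cups; the band runs to +x.
- bottle: Bystander: small upright bottle, 44 mm diameter, 95 mm high; loose, beyond the mat or the tray. Origin at the centre of its underside.
There are look-alikes about, which are no part of the job. There is more than one size of the part that bears case_center; the job needs the smallest.

How it is judged:
At the end, for the whole second after the job is handed in: All released, at rest: dish upright within 15 mm of the mat's middle, lid seated; case left, lens right, pot behind: each within 15 mm of the mat's centre line, gap to dish 16 to 44 mm, upright or flat; case long side at the dish, handle to the front, both within 0.25 rad (horizontal distance between dish_center and mat below 0.015 m and z of dish_center in the frame of mat between 0.013 and 0.022 m and angle between each of dish_center, lid_center, pot_center's own z axis and vertical below 0.1 rad and horizontal distance between lid_center and dish_center below 0.006 m and distance between lid_center and dish_center between 0.021 and 0.0275 m and height (world z) of lid_center above 0.036 m and x of case_center in the frame of mat between -0.015 and 0.015 m and y of case_center in the frame of mat above 0.05 m and horizontal distance between case_center and dish_center between 0.076 and 0.104 m and z of case_center in the frame of mat between 0.011 and 0.02 m and angle between each of case_center, magnifier_lens's own z axis and vertical below 0.15 rad and angle between the x axis of case_center and the y axis of mat, either way round below 0.25 rad and x of magnifier_lens in the frame of mat between -0.015 and 0.015 m and y of magnifier_lens in the frame of mat below -0.05 m and horizontal distance between magnifier_lens and dish_center between 0.074 and 0.102 m and z of magnifier_lens in the frame of mat between 0.003 and 0.012 m and angle between the x axis of magnifier_lens and the x axis of mat, either way round below 0.25 rad and y of mat in the frame of magnifier_lens above 0.05 m and y of pot_center in the frame of mat between -0.015 and 0.015 m and x of pot_center in the frame of mat above 0.05 m and horizontal distance between pot_center and dish_center between 0.066 and 0.094 m and z of pot_center in the frame of mat between 0.022 and 0.031 m and linear speed of each of dish, lid, case, magnifier, pot below 0.02 m/s); the robot touches nothing.
It fails at once if the rack is shifted more than 20 mm (distance of rack from where it was at the start of the episode above 0.02 m).
It fails at once if the headband is shifted more than 20 mm (distance of headband from where it was at the start of the episode above 0.02 m).
It fails at once if the bottle is shifted more than 20 mm (distance of bottle from where it was at the start of the episode above 0.02 m).
It fails at once if the glass dish is dropped (moves faster than 0.6 m/s out of the fingers, a fall of about 2 cm) (linear speed of dish above 0.6 m/s and contact force between the fingers and dish below 0.05 N).
It fails at once if the glass lid is dropped (moves faster than 0.6 m/s out of the fingers, a fall of about 2 cm) (linear speed of lid above 0.6 m/s and contact force between the fingers and lid below 0.05 N).
It also fails if it takes over 112 s, if anything falls off the work surface, if the arm or the gripper's body presses on something with over 40 N, if the wrist force passes 120 N, or if a joint passes its speed limit or range.

## Working session

There is one attempt and no reset: what is moved stays moved. The work goes in short steps, each a Python script; the robot and the scene stay as the last script left them, time stands still between calls to the robot, and variables do not carry over. Pictures are saved under pics/ and viewed, about 12 in all and at most 16, crops included, and the job is handed in when it is done.

```bash
mkdir -p pics; ls
python3 - <<'E'
from workcell import bot
import cv2, json, numpy as np
for n in ("top","scene"):
    c=bot.read_camera(n); cv2.imwrite(f"pics/{n}1.png",c["pixels"])
    print(n,c["fx"],c["fy"],c["cx"],c["cy"],np.round(c["R"],3).tolist(),np.round(c["t"],3).tolist())
print(bot.current_clock(),bot.current_tool_rot())
E
```

```text
pics
top 460.5558812424636 460.5558812424636 258.18796220757764 185.98014237438767 [[-0.025, -1.0, -0.014], [-0.994, 0.027, -0.11], [0.11, 0.011, -0.994]] [0.021, 0.531, 1.034]
scene 452.8726154973579 452.8726154973579 252.65238874467687 190.56031353722955 [[-0.865, 0.501, -0.008], [0.283, 0.476, -0.833], [-0.413, -0.723, -0.553]] [0.453, -0.111, 1.533]
0.1 [-2.59537380e+00  1.76801481e+00  1.85688790e-03]
```

View pics/top1.png

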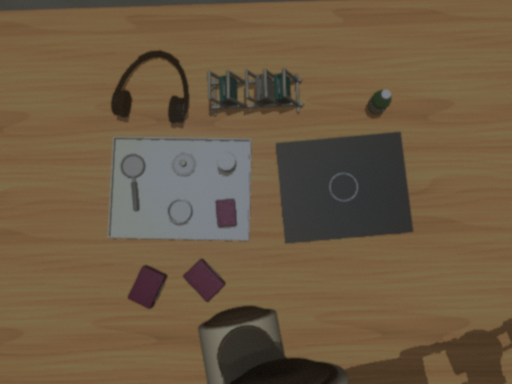

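View pics/scene1.png

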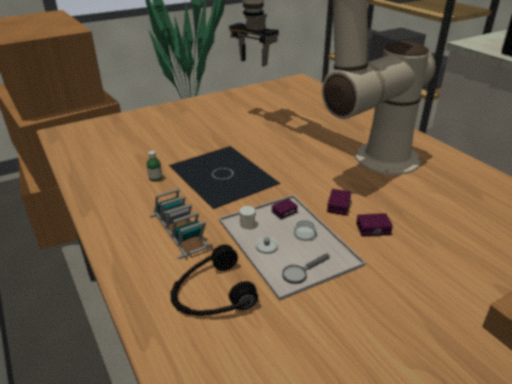

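Top view: tray on the left with magnifier (133,165), lid (184,163), pot (227,162), dish (180,211), case (226,213). The mat ring is at (343,187), and the two larger cases lie on the counter at (147,286) and (204,280). Next, wrist views for accuracy.

```bash
cat > h.py <<'E'
from workcell import bot
import numpy as np, cv2
from scipy.spatial.transform import Rotation as Ro
def rot(yaw):
    x=np.array([np.cos(yaw),np.sin(yaw),0]); z=np.array([0,0,-1.])
    return Ro.from_matrix(np.c_[x,np.cross(z,x),z]).as_rotvec()
def p2w(c,u,v,z):
    R=np.array(c["R"]);t=np.array(c["t"])
    o=-R.T@t; d=R.T@np.array([(u-c["cx"])/c["fx"],(v-c["cy"])/c["fy"],1])
    return o+d*(z-o[2])/d[2]
def w2p(c,X):
    q=np.array(c["R"])@np.array(X)+np.array(c["t"])
    return np.array([c["fx"]*q[0]/q[2]+c["cx"],c["fy"]*q[1]/q[2]+c["cy"]])
def snap(name,f,scale=1):
    c=bot.read_camera(name); cv2.imwrite("pics/"+f,c["pixels"]); np.save("pics/"+f[:-4],c,allow_pickle=True); return c
def load(f): return np.load("pics/"+f+".npy",allow_pickle=True).item()
E
python3 - <<'E'
from h import *
c=snap("top","t2.png")
for n,u,v,z in [("mag",133,165,.008),("hend",136,209,.01),("lid",184,163,.029),("pot",227,162,.05),("dish",180,211,.033),("case",226,213,.029),("ring",343,187,.003),("matFL",286,242,.003),("matFR",411,231,.003),("matBL",277,142,.003),("matBR",401,133,.003),("bottle",380,100,.05)]: print(n,p2w(c,u,v,z).round(3))
yaw0=Ro.from_rotvec(bot.current_tool_rot()).as_matrix()[:,0]; print(yaw0)
c=snap("wrist","w0.png"); R=np.array(c["R"]);print("cam",-R.T@c["t"],R.round(2).tolist(),c["fx"])
for p in [(.5,.2,.4),(.45,.2,.35),(.42,-.18,.35),(.45,-.2,.4)]:
    for yw in (np.pi/2,-np.pi/2,0,np.pi): print(p,yw,bot.inverse_kinematics(p,rot(yw)))
E
```

```text
mag [0.592 0.304 0.008]
hend [0.487 0.296 0.01 ]
lid [0.59  0.179 0.029]
pot [0.586 0.077 0.05 ]
dish [0.478 0.188 0.033]
case [0.471 0.083 0.029]
ring [ 0.526 -0.192  0.003]
matFL [ 0.401 -0.054  0.003]
matFR [ 0.419 -0.346  0.003]
matBL [ 0.639 -0.04   0.003]
matBR [ 0.652 -0.336  0.003]
bottle [ 0.721 -0.278  0.05 ]
[ 0.36608275 -0.93058128 -0.00138181]
cam [ 0.28815722 -0.50385509  0.38408415] [[0.37, -0.93, -0.0], [-0.89, -0.35, 0.3], [-0.28, -0.11, -0.96]] 290.5394075088886
(0.5, 0.2, 0.4) 1.5707963267948966 [ 1.55975837e-01  1.32597420e-02  1.39211473e+00 -4.44089210e-16
  1.73621818e+00 -1.41482049e+00]
(0.5, 0.2, 0.4) -1.5707963267948966 [ 1.55975837e-01  1.32597420e-02  1.39211473e+00 -4.44089210e-16
  1.73621818e+00  1.72677216e+00]
(0.5, 0.2, 0.4) 0 [ 1.55975837e-01  1.32597420e-02  1.39211473e+00 -4.44089210e-16
  1.73621818e+00  1.55975837e-01]
(0.5, 0.2, 0.4) 3.141592653589793 [ 1.55975837e-01  1.32597420e-02  1.39211473e+00 -4.44089210e-16
  1.73621818e+00 -2.98561682e+00]
(0.45, 0.2, 0.35) 1.5707963267948966 [ 1.72272098e-01 -1.13260193e-01  1.60994132e+00 -4.4408921
[... 742 characters left out ...]
e-01 -2.09861403e-01  1.69504890e+00 -4.44089210e-16
  1.65640516e+00 -6.70394108e-01]
(0.42, -0.18, 0.35) 3.141592653589793 [-0.67039411 -0.2098614   1.6950489   0.          1.65640516  2.47119855]
(0.45, -0.2, 0.4) 1.5707963267948966 [-6.64176561e-01 -1.09342250e-01  1.51035070e+00 -4.44089210e-16
  1.74058421e+00 -2.23497289e+00]
(0.45, -0.2, 0.4) -1.5707963267948966 [-6.64176561e-01 -1.09342250e-01  1.51035070e+00 -4.44089210e-16
  1.74058421e+00  9.06619765e-01]
(0.45, -0.2, 0.4) 0 [-6.64176561e-01 -1.09342250e-01  1.51035070e+00 -4.44089210e-16
  1.74058421e+00 -6.64176561e-01]
(0.45, -0.2, 0.4) 3.141592653589793 [-0.66417656 -0.10934225  1.5103507   0.          1.74058421  2.47741609]
```

Run:
```python
from h import *
bot.goto([.46,-.19,.2],rot(-np.pi/2)); a=snap("wrist","wm.png")
bot.goto([.46,.19,.2],rot(-np.pi/2)); b=snap("wrist","wt.png")
print(bot.current_clock())
```

```text
3.2833
```

View pics/wm.png

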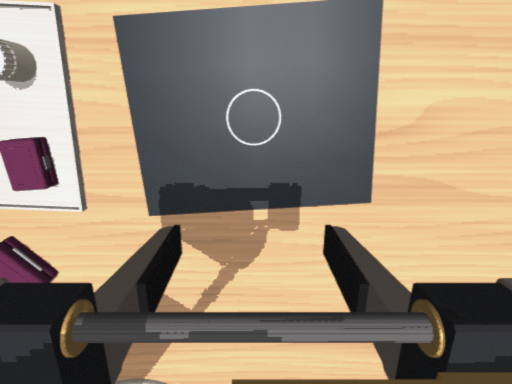

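View pics/wt.png

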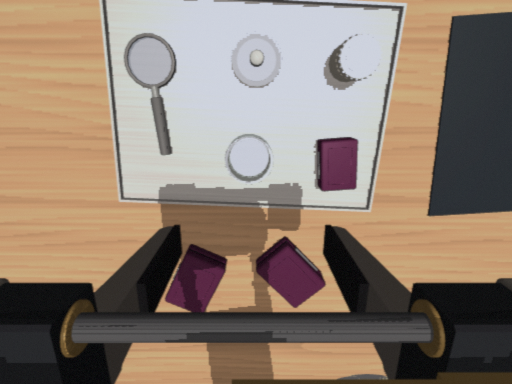

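Clear views. The mat ring is at (254,117). On the tray, lens (150,61), lid knob (257,58), pot (360,57), dish (249,158), case (339,163). I'll zoom into the tray and extract outlines.

Run:
```python
from h import *
a=load("wm"); im=a["pixels"]; g=cv2.cvtColor(im,cv2.COLOR_BGR2GRAY)
m=np.zeros_like(g); m[80:155,215:295]=(g[80:155,215:295]>130)*255
ys,xs=np.nonzero(m); P=np.array([p2w(a,u,v,.003)[:2] for u,v in zip(xs,ys)])
(cx,cy),ax,an=cv2.fitEllipse(P.astype(np.float32)*1000); print("ring",cx,cy,ax)
# mat edges: dark mask
mk=((g<95)&(im[...,2]<90)).astype(np.uint8)
print("edge px: ")
def edge(pts): 
    P=np.array([p2w(a,u,v,.003)[:2] for u,v in pts]); vx,vy,_,_=cv2.fitLine((P*1000).astype(np.float32),cv2.DIST_HUBER,0,.01,.01).ravel(); return np.arctan2(vy,vx),P.mean(0).round(4)
L=[(np.argmax(g[v,100:220]<100)+100,v) for v in range(30,180,5)]
Rr=[(395-np.argmax(g[v,395:300:-1]<100),v) for v in range(20,180,5)]
B=[(u,np.argmax(g[:,u]<100)) for u in range(130,370,8)]
F=[(u,190+np.argmax(g[190:,u]>110)) for u in range(305,365,5)]
for n,e in zip("LRBF",(L,Rr,B,F)): print(n,edge(e))
b=load("wt"); cv2.imwrite("pics/wtz.png",cv2.resize(b["pixels"][0:215,100:410],None,fx=2.5,fy=2.5,interpolation=cv2.INTER_CUBIC))
```

```text
ring 525.7239990234375 -191.73106384277344 (65.05197143554688, 65.16302490234375)
edge px: 
L (np.float32(0.061231777), array([ 0.5412, -0.042 ]))
R (np.float32(0.06591364), array([ 0.5464, -0.339 ]))
B (np.float32(0.97541606), array([ 0.5704, -0.1851]))
F (np.float32(-1.5226264), array([ 0.4121, -0.2981]))
```

View pics/wtz.png

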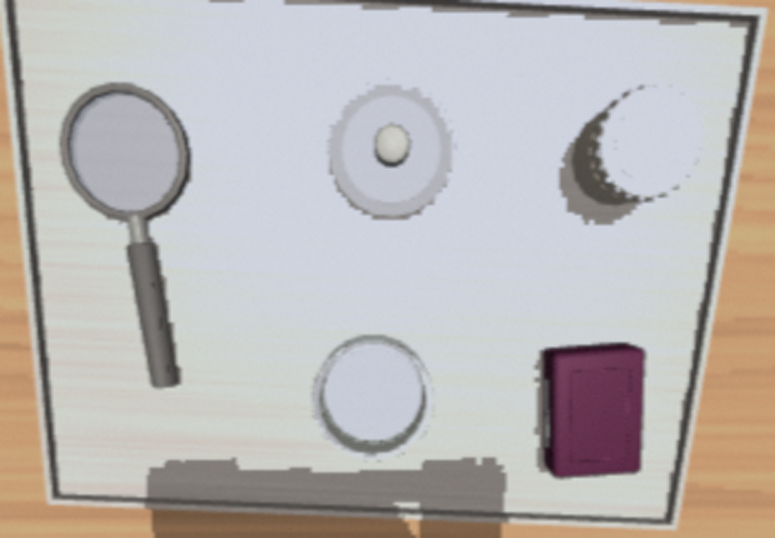

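Run:
```python
from h import *
b=load("wt"); t=load("t2")
def Z(u,v,z): return p2w(b,(u+.5)/2.5-.5+100,(v+.5)/2.5-.5,z)[:2]
lens=Z(126,151,.0075); he=Z(166,382,.010); hs=Z(139,240,.010)
lid=Z(390,150,.009); knob=Z(391,137,.027); pot=Z(649,143,.051)
case=np.array([Z(*p,.029) for p in [(552,347),(642,345),(641,471),(557,477)]])
cr=cv2.minAreaRect((case*1000).astype(np.float32)); print("case",cr, case.round(4).tolist())
d=Z(373,396,.033)
print("lens",lens,"hend",he,"hs",hs,np.linalg.norm(he-lens),"mag yaw",np.arctan2(*(lens-he)[::-1]))
print("lid",lid,"knob",knob,"pot",pot,"dish",d)
print("cam",(-np.array(b["R"]).T@b["t"]).round(3))
im=cv2.resize(b["pixels"][0:215,100:410],None,fx=2.5,fy=2.5,interpolation=cv2.INTER_CUBIC)
def circ(c,r,z,col):
    P=[((w2p(b,[c[0]+r*np.cos(a),c[1]+r*np.sin(a),z])-[100,0])+.5)*2.5-.5 for a in np.linspace(0,6.283,60)]
    cv2.polylines(im,[np.array(P).round().astype(int)],True,col,1)
circ(lens,.029,.0075,(0,0,255))
circ(lid,.029,.011,(0,0,255));circ(lid,.008,.029,(0,200,0));circ(lid,.008,.011,(255,0,0))
circ(pot,.021,.051,(0,0,255));circ(pot,.021,.003,(255,0,0))
circ(d,.029,.033,(0,0,255));circ(d,.029,.003,(255,0,0));circ(d,.025,.033,(0,200,0))
cv2.imwrite("pics/ov.png",im)
```

```text
case ((473.57684326171875, 86.08924865722656), (64.48696899414062, 41.64406967163086), 5.549576759338379) [[0.5037, 0.1099], [0.5045, 0.0682], [0.4435, 0.0622], [0.4405, 0.1032]]
lens [0.59026355 0.30618913] hend [0.48438371 0.29657035] hs [0.55151055 0.30330965] 0.10631585773729295 mag yaw 0.0905975516312427
lid [0.59033852 0.18525079] knob [0.59316814 0.18503435] pot [0.58739495 0.08162217] dish [0.48147979 0.19323601]
cam [0.544 0.189 0.37 ]
```

View pics/ov.png

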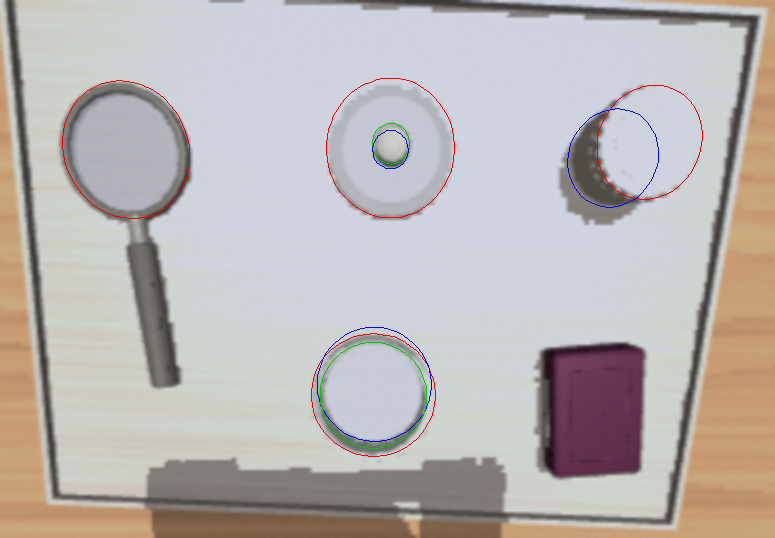

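```bash
cat >> h.py <<'E'
MY=.062; C=np.array([.5257,-.1917]); mx=np.array([np.cos(MY),np.sin(MY)]); my=np.array([-mx[1],mx[0]])
def mat(x,y): return C+x*mx+y*my
H=.13
def over(p,yaw,z=H): bot.goto([p[0],p[1],z],rot(yaw))
def to(p,z,v=.15): bot.line_to([p[0],p[1],z],max_speed=v)
def rep(s): print(s,"t",round(bot.current_clock(),1),"op",round(bot.current_opening()*92,1),"F",np.round(bot.current_contact_force(),1))
E
python3 - <<'E'
from h import *
d=np.array([.4815,.192]); y0=-np.pi/2
over(d,y0); to(d,.04,.2); to(d,.012,.08); bot.set_gripper(0,20); rep("grip")
to(d,.06,.1); rep("lift"); to(d,H,.2)
p=mat(0,0); over(p,y0+MY); rep("over"); to(p,.03,.15); to(p,.013,.04); rep("down")
bot.set_gripper(1.0,5); rep("rel")
to(p,H,.2); 
over(p,MY); to(p,.03,.2); to(p,.012,.06); bot.set_gripper(0,3); rep("sq"); bot.set_gripper(1.0); to(p,H,.2); rep("end")
# lid centring look
bot.goto([.46,-.19,.2],rot(y0)); snap("wrist","wm2.png")
E
```

```text
grip t 5.4 op 57.1 F [ 0.1 -0.4  0.2]
lift t 6.0 op 57.1 F [-0.3 -0.3 -1.8]
over t 8.0 op 57.1 F [-0.2  0.4 -1.3]
down t 9.3 op 57.2 F [-1.1  0.6 -0.6]
rel t 10.0 op 92.1 F [0.1 0.9 0.7]
sq t 13.8 op 58.8 F [-1.3  0.2  1.8]
end t 15.2 op 92.3 F [-0.5  1.8 -1.2]
```

View pics/wm2.png

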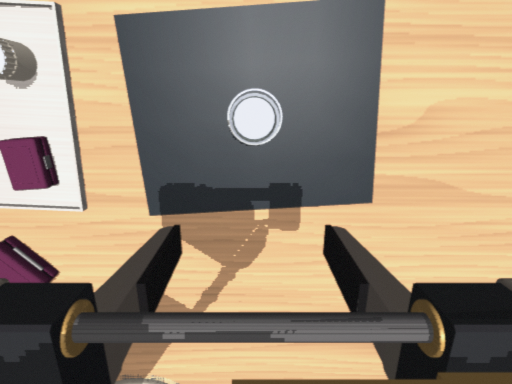

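Dish sits centred on the ring at (255,117). Now the lid.

```bash
python3 - <<'E'
from h import *
d=np.array([.5895,.184]); y0=-np.pi/2
bot.set_gripper(.5,3)
over(d,0); to(d,.04,.2); to(d,.0145,.06); bot.set_gripper(0,3); rep("sq"); bot.set_gripper(.45); to(d,.045,.15)
bot.line_to([d[0],d[1],.045],rot=rot(y0)); to(d,.0145,.06); bot.set_gripper(0,15); rep("grip")
to(d,.04,.08); rep("lift"); snap("wrist","lid.png"); to(d,H,.2)
p=mat(0,0); over(p,y0+MY); to(p,.07,.15); to(p,.052,.04); snap("wrist","lid2.png"); rep("above")
E
python3 -c "
import cv2;a=cv2.imread('pics/lid.png');b=cv2.imread('pics/lid2.png');cv2.imwrite('pics/l.png',cv2.resize(cv2.hconcat([a[60:340,130:380],b[60:340,130:380]]),None,fx=1.5,fy=1.5))"
```

```text
sq t 20.7 op 15.9 F [-0.1  0.  -0.2]
grip t 24.5 op 15.3 F [ 0.3 -0.4  1.2]
lift t 24.9 op 15.2 F [ 0.3  0.  -1.5]
above t 28.2 op 15.0 F [ 0.2 -0.1 -0.4]
```

View pics/l.png

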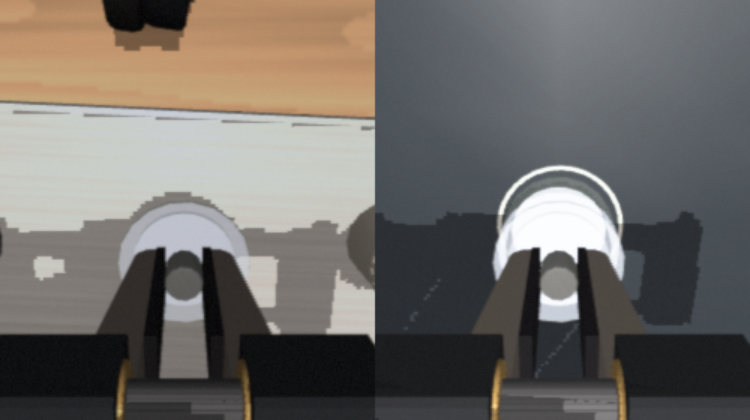

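The lid is held level by the knob and lines up with the dish below it (both centred at about u=560 in the right crop). Lowering with a force check.

```bash
python3 - <<'E'
from h import *
p=mat(0,0)
for z in (.047,.0445,.0425,.041,.0405):
    to(p,z,.03); f=bot.current_contact_force(); print(z,f.round(1) if hasattr(f,'round') else f)
    if f[2]>6: break
bot.set_gripper(.4,3); rep("rel"); to(p,H,.15)
y0=-np.pi/2
bot.goto([.46,-.19,.2],rot(y0)); snap("wrist","wm3.png"); rep("x")
snap("scene","s3.png")
E
python3 -c "
import cv2;a=cv2.imread('pics/wm3.png');b=cv2.imread('pics/s3.png');cv2.imwrite('pics/l3.png',cv2.hconcat([cv2.resize(a[60:170,200:310],(390,390),interpolation=2),cv2.resize(b[135:215,165:245],(390,390),interpolation=2)]))"
```

```text
0.047 [-0.2  0.6 -0.7]
0.0445 [-0.6  0.7 -0.6]
0.0425 [-0.  -0.2 -0.7]
0.041 [-0.1 -0.2 -0.3]
0.0405 [-1.6 -0.2  2.6]
rel t 30.0 op 36.8 F [-0.8  0.5 -0.2]
x t 31.3 op 37.0 F [-0.4  0.1 -0.8]
```

View pics/l3.png

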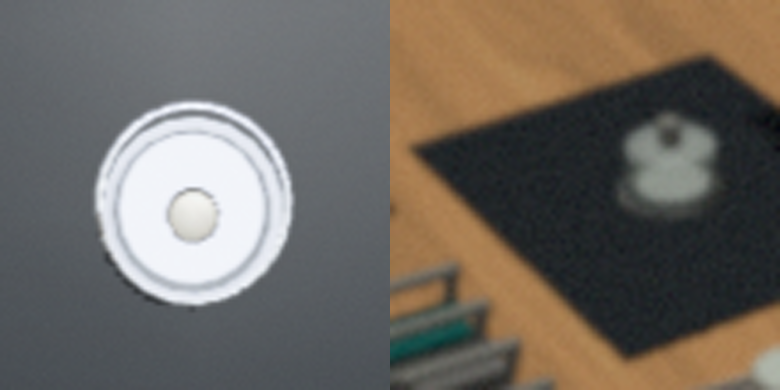

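Lid seated: contact came at exactly the expected height, +26 mm, and it is concentric with the dish. Next, pot, case and magnifier.

```bash
cat >> h.py <<'E'
def pp(a,ya,za,b,yb,op,w,F,rel):
    bot.set_gripper(op/.092,5); over(a,ya); to(a,.06,.2); to(a,za,.08); rep("at"); bot.set_gripper(0,F); rep("grip")
    o=bot.current_opening()*.092
    if abs(o-w)>.004: raise SystemExit("bad grip")
    to(a,za+.04,.1); to(a,H,.2); rep("lift"); over(b,yb); to(b,.05,.2); to(b,za+.001,.04); rep("down")
    bot.set_gripper(rel/.092,5); to(b,H,.15); rep("rel")
E
python3 - <<'E'
from h import *
y0=-np.pi/2
pp([.587,.083],y0,.018,mat(.08,0),y0+MY,.075,.043,20,.07)
pp([.473,.086],y0+.1,.010,mat(0,.09),MY,.07,.044,20,.062)
m=np.array([.590,.306])-.053*np.array([np.cos(.09),np.sin(.09)])
pp(m,y0+.09,.0055,mat(-.053,-.088),y0+MY,.04,.014,20,.032)
bot.goto([.46,-.19,.2],rot(y0)); snap("wrist","wm4.png"); rep("x")
E
```

```text
at t 34.4 op 74.9 F [ 0.7 -0.1  0.3]
grip t 35.0 op 41.8 F [ 0.2 -1.2  2.1]
lift t 36.1 op 41.6 F [ 0.1 -0.2 -1.2]
down t 38.6 op 42.0 F [-0.2 -0.1 -1.1]
rel t 40.1 op 70.1 F [ 0.1 -0.5 -0.3]
at t 42.7 op 70.1 F [0.4 0.2 1. ]
grip t 43.2 op 44.2 F [-0.5 -0.   2.4]
lift t 44.3 op 44.2 F [-0.3 -0.2 -1.2]
down t 47.7 op 44.0 F [ 0.2 -0.3 -0.1]
rel t 49.1 op 61.8 F [-0.5  0.5 -1. ]
at t 52.9 op 39.9 F [ 0.4 -0.5 -1.1]
grip t 53.4 op 13.4 F [-0.   0.4  1. ]
lift t 54.5 op 13.1 F [-0.5  0.  -0.7]
down t 58.4 op 13.2 F [ 0.8  0.6 -1.5]
rel t 59.8 op 31.9 F [-0.4 -0.4 -0.7]
x t 60.4 op 31.9 F [-0.5 -1.3 -0.5]
```

View pics/wm4.png

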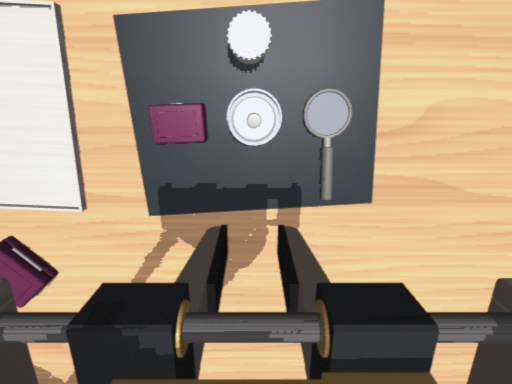

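All five stand in layout: pot (249,35), case (178,123), dish and lid (254,118), lens (328,113) with the handle towards the front. Numeric check in the mat frame:

Run:
```python
from h import *
c=load("wm4")
def M(u,v,z):
    q=p2w(c,u,v,z)[:2]-C; return np.array([q@mx,q@my]).round(4)
print("case",M(178.5,123.5,.029),"short/long edge",M(204,103,.029)-M(150,105,.029))
l=M(327.5,113,.0075);h=M(326.5,199,.010);print("lens",l,"handle",h-l)
print("pot",M(249,35,.051),"dish knob",M(254,119,.055))
s=snap("top","t4.png")
cv2.imwrite("pics/t4z.png",cv2.resize(s["pixels"][40:250,90:430],None,fx=2.2,fy=2.2,interpolation=2))
```

```text
case [-0.0004  0.0862] short/long edge [-0.0016 -0.0607]
lens [-0.0003 -0.0887] handle [-0.1083  0.0002]
pot [0.0807 0.0001] dish knob [ 0.0007 -0.    ]
```

View pics/t4z.png

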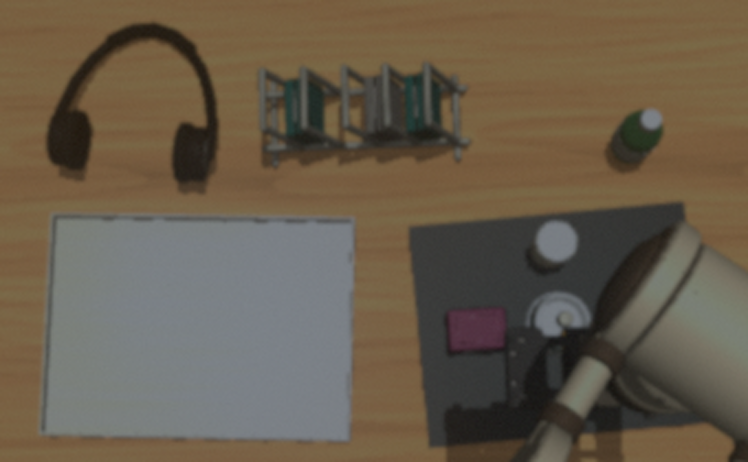

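The top view shows the tray empty, with the rack, headband and bottle where they were. All offsets are well within tolerance, and the gripper is clear. Handing in.

Run:
```python
from h import *
bot.hold(.3); rep("pre"); bot.job_done(); print("done")
```

```text
pre t 60.8 op 32.3 F [-0.   0.5 -0.4]
the job is handed in; nothing more can be done
done
```

I laid out all five things on the mat and handed the job in at about 61 s of the 112 s allowed; no verdict was reported.

Positions below were measured from the last wrist-camera picture, in mm in the mat's frame (x away from the robot, y to its left):

| Thing | x | y | Note |
|---|---|---|---|
| Dish and lid (measured at the knob) | 0.7 | 0 | on the ring |
| Case centre | -0.4 | 86 | long side within about 0.03 rad of the mat's y axis |
| Lens centre | 0 | -89 | handle pointing straight to the front, within about 0.01 rad |
| Pot centre | 81 | 0 | standing directly behind the dish |

- **Gaps:** they come to about 26 mm at the case and about 30 mm at the lens and pot. The case gap is a few millimetres short of 3 cm but inside the 16 to 44 mm limit.
- **Lid:** contact came exactly 26 mm above the height at which I picked it up, as expected for a seated lid. The picture shows it concentric with the dish.
- **Bystanders:** by eye in the top view, the rack, headband and bottle had not moved. I did not measure them.
- **Disagreement:** at the start, the top and wrist cameras differed by 3 to 6 mm in y on most of the tray objects. I used the wrist values, and every grip closed at the object's expected width. The final positions rest on the wrist camera alone, because the arm hid part of the mat from the top camera.

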